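# Show every side of a painted creature-eye block to the check camera

### The job

Pick up the white eye block that carries the green eye by its post and hold it upright over the yellow disc, its eyes level with the camera's lens. Turn it there so that first the amber, then the green and then the brown eye looks straight into the lens, pausing about a second on each. Then stand it upright in the black tray, gently, and let go; leave the all-amber eye block where it stands.

Things in the scene. Friction and masses are not known exactly. Their poses are not given: they have to be found in the camera images.
- eye_block: White-primed wooden block 44x44 mm, 50 high; on top, centred, a bare-wood grip post 20x20 mm (sides parallel to the block's), 50 tall. 100 to 200 g. Eye domes with slit pupils, 36 mm across, stand out 14 mm, centres 25 mm above the underside: green on the +x side, amber on +y, brown on -y; none on -x. From above, counter-clockwise: brown, green, amber. Origin: centre of underside; z up.
- amber_block: A block of the same build and size as the eye block, but all three of its eyes are amber with round pupils. It is not to be moved. Origin: centre of the underside; z up.
- station: Check camera, fixed: blue, on a post over an aluminium plate 100 mm wide, 6 thick, reaching from x = -180 to 90 mm. The lens looks level along -x. Origin: on the table, under the front of the lens, whose centre is 115 mm above it (camera's top 137). The yellow disc, 44 mm across, lies on the plate, its centre 120 mm in front of the lens (x = -120 mm, y = 0).
- tray: The black tray, fixed to the table: open on top, 140 x 140 mm outside, walls 5 mm thick and 25 mm high over all, floor 5 mm thick, empty. Origin: centre of its underside; z up.
There are look-alikes about, which are no part of the job. What is shaped like the eye_block but purple is not meant. Several things have the shape of the tray; the one meant has the colours described above.

How it is judged:
By the outcome, as a careful person would: the job done as asked, in the order asked, and still so for the second after the job is handed in, with the robot touching nothing.
It also fails if it takes over 56 s, if anything falls off the work surface, if the arm or the gripper's body presses on something with over 40 N, if the wrist force passes 120 N, or if a joint passes its speed limit or range.

### The arm

A 7-joint arm with a two-finger parallel gripper is mounted at the origin on the work surface. World frame = base frame: x ahead of the robot, y to its left, z up, the work surface at z = 0. Lengths are in m, angles in rad, forces in N, time in s.
With the tool pointing down it reaches from about 0.425 to 1.025 m from the base axis. Payload 9.4 kg.
Tool frame: the origin (TCP) lies between the finger pads; the fingertips stand 22 mm ahead of it and the grasp point (between the pads) lies 3 mm ahead of it; z points along the fingers, y is the line along which they close (so a half turn about z gives the same grasp; the last joint's range is limited). The gripper opens to 85 mm and grips with 20 to 120 N. Pads are 22 mm wide; open, the fingers measure 114 mm over their backs; the gripper's body (76 mm by 85 mm) begins 54 mm behind the grasp point. The pads swing forward as they close: fully open they stand 13 mm farther back than shut.
Start: joints at [1.259, 0.599, -0.003, 1.599, 0.002, 0.943, -0.08], TCP at [0.169, -0.705, 0.253] pointing down, gripper open.
Joint ranges: [-2.57, 2.57], [-0.35, 1.97], [-1.29, 1.29], [0.11, 2.56], [-1.05, 4.19], [0.11, 1.86], [-2.63, 2.63]. Speed limits (rad/s): [2.22, 2.22, 3.01, 3.01, 3.14, 3.14, 3.14].

### API

Orientations are given as a unit quaternion [w, x, y, z].
In Python, from rig import ctrl gives the robot as it stands. The module is installed in compiled form; this text tells all that it offers. Calls block until the motion is done:
- ctrl.move_ptp(position, orientation): joint-space move of the TCP to a pose.
- ctrl.line_to(position, ori=None, max_speed=0.15): straight line of the TCP; ori=None keeps the orientation; max_speed is the mean speed in m/s.
- ctrl.move_j(angles): joint-space move.
- ctrl.set_gripper(opening, effort=None): finger opening in m; effort is the grip in N (None keeps the last); returns when the fingers have stopped.
- ctrl.sleep(seconds).
- ctrl.ik(position, orientation): joint angles nearest the present ones, or None.
- ctrl.read_state(): the state.
- ctrl.snapshot(name): name is "scene" or "top" or "wrist"; returns the picture (384x512x3 uint8, red, green, blue); there is no depth.
- ctrl.get_calibration(name): a dict with "vertical_fov" (degrees; the focal length in pixels is half the picture's height over the tangent of half this angle, whatever the lens; pixels are square), "cx", "cy" (the principal point, pixels), "dist" ([k1, k2, p1, p2, k3] as OpenCV has them; the pictures are not rectified), "R" (3x3) and "t" (3): a world point X has camera coordinates R X + t; the wrist camera has in their place "T_tool_cam" (4x4, takes a point from camera to tool coordinates, whose origin is the TCP and whose axes are the flange's). Camera axes: x right, y down, z forward; pixel columns grow to the right and rows downward; lengths in m; the calibration is good to about 2 mm. A picture is of the moment at which its call begins: read the wrist's pose just before it. get_calibration takes no time and is no camera call.
A pose or a line that the arm cannot do raises ctrl.PlanningError and nothing moves.
- ctrl.close_job(): hands the job in; it is judged then, once.
The state is a dict: "time": time; "q": joint angles; "dq": joint speeds; "joint_efforts": joint torques, N m; "tool_pos": TCP position; "ee_rot": TCP orientation; "ft_force": force on the tool from outside, world axes, zero at the start; "torque": the same for the moment, N m; "opening": finger opening in m; "finger_force": force on a finger pad.
Only numpy, scipy, OpenCV 4.12 (cv2) and the standard library are available. Lean on these libraries where they do the work, as an engineer would, in place of code of your own. Each camera call takes 0.05 s, during which the arm holds its last target. There are 200 camera calls.

## Working session

There is one attempt and no reset: what is moved stays moved. The work goes in short steps, each a Python script; the robot and the scene stay as the last script left them, time stands still between calls to the robot, and variables do not carry over. Pictures are saved under pics/ and viewed, at most 10 in all, crops included, and the job is handed in when it is done.

```bash
mkdir -p pics; python3 - <<'E'
from rig import ctrl
import cv2, numpy as np
for n in ["scene","top"]:
    im=ctrl.snapshot(n); cv2.imwrite(f"pics/{n}0.png",im[:,:,::-1]); 
    c=ctrl.get_calibration(n); print(n,c)
print(ctrl.get_calibration("wrist")); print(ctrl.read_state())
E
```

```text
scene {'vertical_fov': 49.01608495793373, 'cx': 256.91467441728076, 'cy': 199.09805650199104, 'dist': array([0.00958344, 0.        , 0.        , 0.        , 0.        ]), 'R': array([[ 9.05545535e-02,  9.95891168e-01,  8.08827545e-04],
       [ 7.81048759e-01, -7.05153995e-02, -6.20475959e-01],
       [-6.17869492e-01,  5.68186572e-02, -7.84225051e-01]]), 't': array([-0.01492705, -0.34499677,  1.577755  ])}
top {'vertical_fov': 43.9866818466368, 'cx': 255.12335129410548, 'cy': 191.59120254436638, 'dist': array([-0.00061978,  0.        ,  0.        ,  0.        ,  0.        ]), 'R': array([[-0.01927123, -0.99980827, -0.0034689 ],
       [-0.9979464 ,  0.01944709, -0.06103113],
       [ 0.06108689,  0.00228563, -0.99812984]]), 't': array([0.00638843, 0.49973943, 1.11025501])}
{'vertical_fov': 59.86506510896651, 'cx': 256.9101656510447, 'cy': 193.5127664607477, 'dist': array([-0.01996822,  0.        ,  0.        ,  0.        ,  0.        ]), 'T_tool_cam': array([[-2.16338923e-04, -9.63979770e-01, -2.65975482e-01,
         6.83799803e-02],
       [ 9.99999546e-01, -4.55447393e-04,  8.373
[... 242 characters left out ...]
1213,  0.6000648 , -0.00255457,  1.60004435,  0.00179999,
        0.94291982, -0.07978504]), 'dq': array([ 5.57383098e-04, -2.14183016e-03, -6.27877471e-05, -2.78317214e-03,
        5.76677387e-04,  2.74752394e-04, -2.29855933e-03]), 'joint_efforts': array([ 5.35107203e-03, -7.77989173e+01,  1.57006536e+00, -2.58620328e+01,
        1.26506868e-02,  5.53692240e-03,  3.41364569e-05]), 'tool_pos': array([ 0.1685642 , -0.70472667,  0.2524909 ]), 'ee_rot': array([-7.01880146e-04,  9.93112359e-01,  1.17163682e-01, -1.46679586e-04]), 'ft_force': array([0.35717497, 0.31563848, 0.05508392]), 'torque': array([ 0.06794127, -0.06083461, -0.03772788]), 'finger_force': 0.0, 'opening': 0.08563867481507907}
```

View pics/scene0.png

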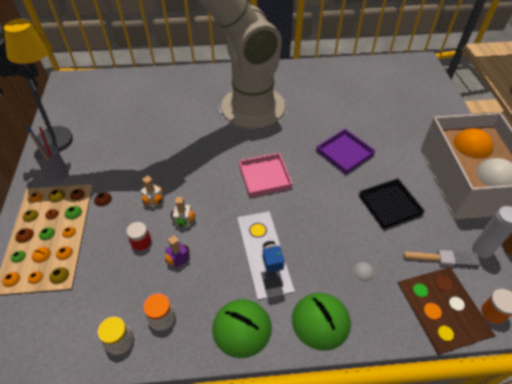

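View pics/top0.png

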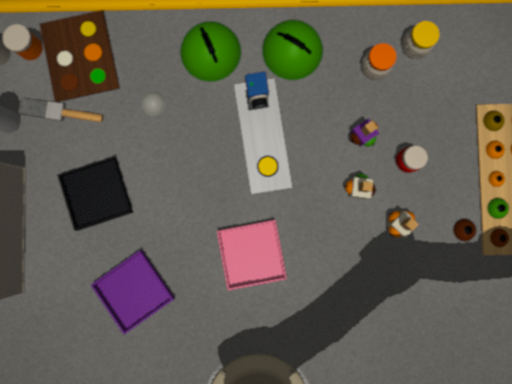

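Scene picture: candidates are the block at (151,192), amber only; the block at (182,212), green and amber; and the purple one at (177,252). In the top view they are at (403,222), (361,187) and (365,132). I choose (182,212) / (361,187). The station disc is at top (268,166) and the lens camera at (258,90). The black tray is at (95,193); the pink and purple trays are decoys. Next, a close crop check.

```bash
cat > h.py <<'E'
from rig import ctrl
import cv2, numpy as np
from scipy.spatial.transform import Rotation as Rn
def cam(n, st=None):
    c=ctrl.get_calibration(n); f=192/np.tan(np.radians(c["vertical_fov"])/2)
    K=np.array([[f,0,c["cx"]],[0,f,c["cy"]],[0,0,1]])
    if n=="wrist":
        T=np.eye(4); w=st["ee_rot"]; T[:3,:3]=Rn.from_quat([w[1],w[2],w[3],w[0]]).as_matrix(); T[:3,3]=st["tool_pos"]
        C=np.linalg.inv(T@c["T_tool_cam"]); R,t=C[:3,:3],C[:3,3]
    else: R,t=c["R"],c["t"]
    return K,c["dist"],R,t
def plane(cm,px,z):
    K,d,R,t=cm
    u=cv2.undistortPoints(np.array(px,float).reshape(-1,1,2),K,d).reshape(-1,2)
    D=np.c_[u,np.ones(len(u))]@R; o=-R.T@t
    return o+D*((z-o[2])/D[:,2])[:,None]
def project(cm,X):
    K,d,R,t=cm
    return cv2.projectPoints(np.array(X,float).reshape(-1,1,3),cv2.Rodrigues(R)[0],t,K,d)[0].reshape(-1,2)
def blob(mask,near,amin=20):
    cs=[c for c in cv2.findContours(mask.astype(np.uint8),cv2.RETR_EXTERNAL,cv2.CHAIN_APPROX_NONE)[0] if cv2.contourArea(c)>amin]
    return min(cs,key=lambda c:np.hypot(*(c.reshape(-1,2).mean(0)-near)))
def quat(a): # tool down, tool x axis at angle a in world xy
    return np.array([0,np.cos(a/2),np.sin(a/2),0])
E
python3 - <<'E'
from h import *
top=cv2.imread("pics/top0.png"); sc=cv2.imread("pics/scene0.png")
a=cv2.resize(top[165:245,330:430],(500,400),interpolation=cv2.INTER_CUBIC)
b=cv2.resize(sc[170:230,130:205],(500,400),interpolation=cv2.INTER_CUBIC)[:,:300+0]
b=cv2.resize(sc[170:240,130:205][:,:],(300,280),interpolation=cv2.INTER_CUBIC); b=cv2.copyMakeBorder(b,0,120,0,0,0)
cv2.imwrite("pics/crop1.png",np.hstack([a,b]))
cm=cam("top"); hsv=cv2.cvtColor(top,cv2.COLOR_BGR2HSV); H,S,V=cv2.split(hsv)
# tray (outer outline approx at rim z=.025)
c=blob(V<45,(95,193),500); r=cv2.minAreaRect(c); print("tray",r,plane(cm,[r[0]],.025),[np.round(p,3) for p in plane(cm,cv2.boxPoints(r),.025)])
c=blob((H>20)&(H<35)&(S>150)&(V>120),(268,166)); e=cv2.fitEllipse(c); print("disc",e,plane(cm,[e[0]],.006))
c=blob((V>150)&(S<40),(265,140),500); r=cv2.minAreaRect(c); print("plate",r); print(plane(cm,cv2.boxPoints(r),.006))
c=blob((H>95)&(H<125)&(S>120),(258,85)); r=cv2.minAreaRect(c); print("cam",r,plane(cm,cv2.boxPoints(r),.137))
print("block",plane(cm,[(361,187),(403,222)],.07))
E
```

```text
tray ((94.99244689941406, 192.97607421875), (59.071937561035156, 61.230045318603516), 72.47443389892578) [[0.50324552 0.37292926 0.025     ]] [array([0.55 , 0.463, 0.025]), array([0.591, 0.325, 0.025]), array([0.457, 0.284, 0.025]), array([0.417, 0.42 , 0.025])]
disc ((267.2727355957031, 165.80162048339844), (18.14329719543457, 18.44622802734375), 138.16567993164062) [[ 0.56163874 -0.03355945  0.006     ]]
plate ((262.351318359375, 135.6081085205078), (110.80492401123047, 40.93534851074219), 80.53767395019531)
[[ 0.76151723  0.04513267  0.006     ]
 [ 0.77609376 -0.05295238  0.006     ]
 [ 0.50987858 -0.09069909  0.006     ]
 [ 0.49566214  0.00601274  0.006     ]]
cam ((256.1222839355469, 83.91704559326172), (22.33566665649414, 20.221050262451172), 82.40535736083984) [[ 0.74487375  0.01406818  0.137     ]
 [ 0.74982734 -0.02900815  0.137     ]
 [ 0.70154016 -0.03433001  0.137     ]
 [ 0.69661074  0.00862172  0.137     ]]
block [[ 0.50213136 -0.24201019  0.07      ]
 [ 0.42169343 -0.3334779   0.07      ]]
```

View pics/crop1.png

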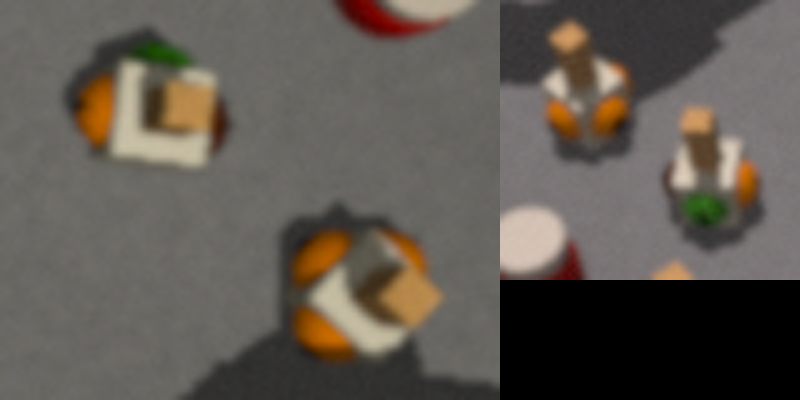

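Crop: the left block has its green dome on the +x side, amber at left (+y) and brown at right, all on white. The lower block is all amber. The choice is confirmed; next, hover over it and measure with the wrist camera.

```bash
python3 - <<'E'
from h import *
d=np.radians
for p,a in [((.502,-.242,.25),83),((.5616,-.0336,.165),98.2),((.5616,-.0336,.165),8.2),((.5616,-.0336,.165),188.2),((.503,.373,.15),106)]:
    print(a,np.round(ctrl.ik(p,quat(d(a))),2))
ctrl.move_ptp((.502,-.242,.22),quat(d(83)))
st=ctrl.read_state(); im=ctrl.snapshot("wrist"); print(st["time"],st["tool_pos"],st["ee_rot"])
np.savez("w1.npz",im=im,tool_pos=st["tool_pos"],ee_rot=st["ee_rot"])
cv2.imwrite("pics/w1.png",im[:,:,::-1])
E
```

```text
83 [ 0.64  0.43 -0.4   1.97  0.23  0.78 -0.02]
98.2 [ 0.25  0.55 -0.42  2.04  0.38  0.63 -0.28]
8.2 [-0.02  0.52 -0.02  2.05  0.02  0.56 -1.49]
188.2 [ 0.48  0.64 -0.78  2.02  0.66  0.75  1.01]
106 [-0.38  0.66 -0.54  1.9   0.5   0.72 -0.93]
2.1583 [ 0.50167197 -0.24335394  0.21993825] [ 1.18706530e-04  7.49773172e-01  6.61694895e-01 -2.07302026e-04]
```

View pics/w1.png

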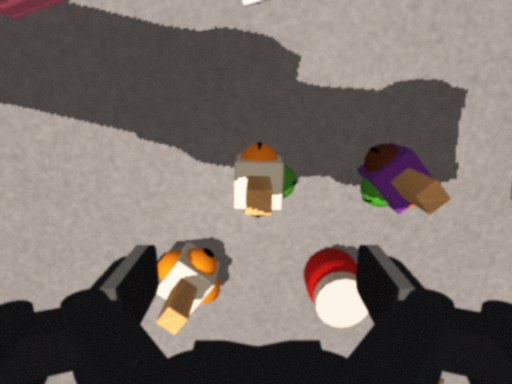

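The target block is at (258,190), with green to the right, amber up, and its post top at about (258,211). The amber block is at (185,290) and the purple one at (400,180). Measuring the post top and the block edges.

```bash
python3 - <<'E'
from h import *
z=np.load("w1.npz"); cm=cam("wrist",z); im=np.ascontiguousarray(z["im"][:,:,::-1])
H,S,V=cv2.split(cv2.cvtColor(im,cv2.COLOR_BGR2HSV))
for y in range(150,222,5): print(y,[(int(H[y,x]),int(S[y,x]),int(V[y,x])) for x in (238,243,250,258,266,273,278,281)])
c=blob((H>8)&(H<22)&(S>80)&(V>190),(258,211),15); r=cv2.minAreaRect(c); print("posttop",r,cv2.boundingRect(c),plane(cm,[r[0]],.1))
c=blob((S<45)&(V>215),(242,190),15); print("white",cv2.boundingRect(c))
m=(S<60)&(V>125)
print(project(cm,[(.502,-.242,.1),(.502,-.242,.05)]))
tm=cv2.imread("pics/top0.png"); g=tm[165:215,340:385]; H,S,V=cv2.split(cv2.cvtColor(g,cv2.COLOR_BGR2HSV))
c=blob((H>8)&(H<22)&(S>60)&(S<170)&(V>185),(27,21),10);r=cv2.minAreaRect(c);print("top post",r,plane(cam("top"),[np.add(r[0],(340,165))],.1))
cv2.imwrite("pics/w1c.png",cv2.resize(im[135:225,225:315],(720,720))[:600])
E
```

```text
150 [(17, 23, 78), (13, 115, 100), (14, 230, 151), (14, 238, 147), (13, 233, 151), (12, 178, 116), (11, 25, 82), (4, 26, 79)]
155 [(14, 51, 109), (13, 220, 144), (14, 240, 155), (14, 236, 162), (14, 236, 158), (14, 231, 147), (16, 68, 109), (18, 33, 77)]
160 [(17, 59, 121), (16, 77, 119), (13, 141, 143), (12, 179, 157), (12, 182, 146), (14, 136, 131), (18, 61, 117), (18, 48, 106)]
165 [(18, 59, 147), (18, 52, 148), (19, 55, 148), (17, 51, 150), (17, 55, 149), (18, 54, 147), (16, 53, 149), (16, 55, 144)]
170 [(17, 51, 149), (19, 51, 150), (18, 49, 147), (19, 52, 148), (17, 53, 148), (17, 53, 148), (17, 52, 148), (18, 53, 144)]
175 [(20, 51, 144), (19, 55, 157), (16, 79, 132), (17, 67, 138), (17, 66, 142), (17, 51, 149), (19, 52, 148), (20, 53, 139)]
180 [(23, 18, 252), (25, 12, 254), (14, 145, 107), (13, 141, 112), (14, 146, 117), (20, 57, 147), (18, 56, 147), (22, 60, 137)]
185 [(25, 12, 254), (23, 12, 254), (15, 146, 108), (14, 154, 103), (15, 147, 113), (16, 58, 145), (18, 52, 146), (23, 59, 133)]
190 [(23, 12, 254), (24, 15, 254), (15, 148, 129), (15, 151, 127), (15, 146, 133), (1
[... 559 characters left out ...]
[(13, 27, 181), (13, 26, 188), (13, 67, 207), (15, 149, 169), (15, 87, 222), (11, 24, 178), (14, 24, 179), (14, 27, 180)]
220 [(13, 23, 174), (12, 25, 183), (13, 25, 183), (13, 27, 178), (12, 24, 180), (11, 24, 178), (8, 26, 179), (12, 24, 180)]
posttop ((257.25, 212.75), (26.879358291625977, 9.486831665039062), 18.434947967529297) (244, 204, 28, 12) [[ 0.5012343  -0.25683447  0.1       ]]
white (234, 177, 13, 32)
[[255.7946918  193.87934132]
 [256.04120354 178.84285495]]Traceback (most recent call last):
  File "<stdin>", line 10, in <module>
  File "h.py", line 22, in blob
    return min(cs,key=lambda c:np.hypot(*(c.reshape(-1,2).mean(0)-near)))
ValueError: min() iterable argument is empty
```

```bash
python3 - <<'E'
from h import *
z=np.load("w1.npz"); cm=cam("wrist",z); im=np.ascontiguousarray(z["im"][:,:,::-1])
H,S,V=cv2.split(cv2.cvtColor(cv2.GaussianBlur(im,(3,3),0),cv2.COLOR_BGR2HSV))
def ang(r,zz,cm):
    P=plane(cm,cv2.boxPoints(r),zz)[:,:2]; e=P[1]-P[0]; f=P[2]-P[1]
    return [np.round(np.linalg.norm(v)*1e3,1) for v in(e,f)],[round((np.degrees(np.arctan2(v[1],v[0]))+45)%90-45,1) for v in(e,f)],P.mean(0)
c=blob((H>10)&(H<26)&(S>90)&(S<175)&(V>121),(258,202),50); r=cv2.minAreaRect(c); print("posttop",r,cv2.boundingRect(c),ang(r,.1,cm))
m=((S>40)&(S<75)&(V>130)|(V>225)&(S<60)|(H>10)&(H<26)&(S>75)&(S<175)); m[:160]=0;m[:,:230]=0;m[:,290:]=0
m=cv2.morphologyEx(m.astype(np.uint8),cv2.MORPH_OPEN,np.ones((3,3)))
c=blob(m,(258,190),200); r=cv2.minAreaRect(c); print("block",r,cv2.boundingRect(c),ang(r,.05,cm))
tm=cv2.imread("pics/top0.png"); ct=cam("top"); H,S,V=cv2.split(cv2.cvtColor(tm,cv2.COLOR_BGR2HSV)); print(H[186,367],S[186,367],V[186,367])
c=blob((H>8)&(H<22)&(S>60)&(S<190)&(V>170),(367,186),10);r=cv2.minAreaRect(c);print("top post",r,ang(r,.1,ct))
v=im.copy(); cv2.imwrite("pics/w1c.png",cv2.resize(im[150:225,225:300],(600,600),interpolation=cv2.INTER_CUBIC))
E
```

```text
posttop ((258.7658386230469, 195.41741943359375), (26.11326789855957, 39.66933822631836), 2.726310968399048) (245, 176, 28, 40) ([np.float64(30.7), np.float64(19.2)], [np.float64(-10.3), np.float64(-9.9)], array([ 0.50401083, -0.24370615]))
block ((257.5, 188.0), (56.0, 47.0), 90.0) (234, 160, 48, 57) ([np.float64(41.2), np.float64(51.9)], [np.float64(-7.1), np.float64(-6.1)], array([ 0.50216824, -0.25109669]))
17 149 186
top post ((367.6922912597656, 185.0384521484375), (6.471832275390625, 9.21745777130127), 11.309932708740234) ([np.float64(20.3), np.float64(14.1)], [np.float64(-13.1), np.float64(-12.5)], array([ 0.50415803, -0.25016124]))
```

View pics/w1c.png

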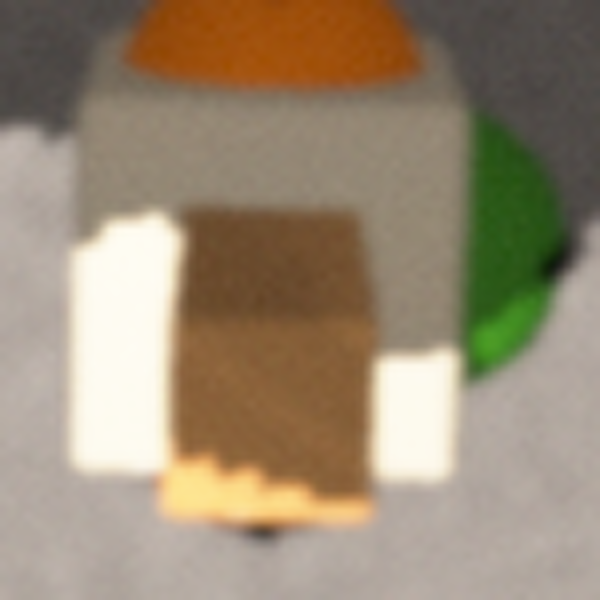

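The crop shows the post top at crop corners (178,322), (374,320), (372,520), (165,518), partly shadowed. The block top has corners (85,98), (466,103), (455,480), (72,470). Grasping from these.

```bash
cat >> h.py <<'E'
def hold(st): return np.round(np.r_[st["time"],st["tool_pos"],st["ft_force"],st["opening"],st["finger_force"]],4)
E
python3 - <<'E'
from h import *
z=np.load("w1.npz"); cm=cam("wrist",z)
A=lambda v:np.degrees(np.arctan2(v[1],v[0]))
def fit(c,zz):
    P=plane(cm,np.array(c)/8+(225,150),zz)[:,:2]
    a=[A(P[1]-P[0]),A(P[2]-P[3]),A(P[0]-P[3])-90,A(P[1]-P[2])-90]; print(P.mean(0),np.round(a,1)); return P.mean(0),np.mean(a)
pp,pa=fit([(178,322),(374,320),(372,520),(165,518)],.1)
bp,ba=fit([(85,98),(466,103),(455,480),(72,470)],.05)
psi=ba; p=(pp+bp)/2; print(p,psi)
g=quat(np.radians(psi+90)); Z=.076+.003
ctrl.set_gripper(.06)
ctrl.move_ptp((*p,.16),g)
ctrl.line_to((*p,Z),max_speed=.1)
print(hold(ctrl.read_state()))
ctrl.set_gripper(0.0,40)
s=ctrl.read_state(); print(hold(s))
ctrl.line_to((*p,Z+.03),max_speed=.06)
s=ctrl.read_state(); print(hold(s)); np.save("psi.npy",[psi])
im=ctrl.snapshot("wrist"); cv2.imwrite("pics/w2.png",im[:,:,::-1])
im=ctrl.snapshot("scene"); cv2.imwrite("pics/s2.png",im[:,:,::-1])
E
```

```text
[ 0.50355077 -0.24905783] [ -6.5  -7.7 -11.3  -7. ]
[ 0.50347371 -0.24918542] [ -7.9  -8.7 -10.1  -7.6]
[ 0.50351224 -0.24912162] -8.578186360899409
[ 3.8917  0.5038 -0.2492  0.0796  0.6707  0.0706  0.107   0.0602  0.    ]
[ 4.32500e+00  5.03600e-01 -2.49200e-01  7.93000e-02 -1.31920e+00
  1.21900e-01  3.99440e+00  1.96000e-02  4.28888e+01]
[ 4.97500e+00  5.03500e-01 -2.49200e-01  1.09200e-01 -2.52000e-01
  6.40300e-01 -1.84830e+00  1.94000e-02  4.21257e+01]
```

```bash
python3 - <<'E'
import cv2,numpy as np
a=cv2.imread("pics/w2.png")[100:384,130:390]; b=cv2.imread("pics/s2.png")[150:290,130:310]
cv2.imwrite("pics/m2.png",np.hstack([cv2.resize(a,(390,426)),cv2.resize(b,(400,426))]))
E
```

```text
(no output)
```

View pics/m2.png

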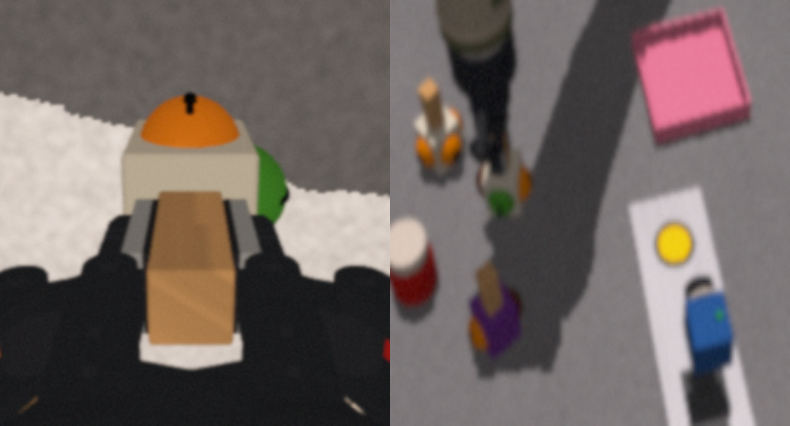

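Wrist view: the post is squarely between the pads, with amber up and green right. Scene view: the block is lifted and the amber block is undisturbed. Cross-checking the station in the scene view, then presenting.

```bash
python3 - <<'E'
from h import *
im=cv2.imread("pics/scene0.png"); cm=cam("scene"); H,S,V=cv2.split(cv2.cvtColor(im,cv2.COLOR_BGR2HSV))
c=blob((H>20)&(H<35)&(S>150)&(V>120),(258,230)); e=cv2.fitEllipse(c); ds=plane(cm,[e[0]],.006)[0,:2]; print("disc scene",ds)
c=blob((V>175)&(S<40),(260,250),300).reshape(-1,2)
P=plane(cm,c,.006)[:,:2]; t=cv2.minAreaRect((P*1e3).astype(np.float32)); print("plate scene",t)
c=blob(V<45,(391,203),300).reshape(-1,2); P=plane(cm,c,.025)[:,:2]; print("tray scene",cv2.minAreaRect((P*1e3).astype(np.float32)))
top=cv2.imread("pics/top0.png"); ct=cam("top"); H,S,V=cv2.split(cv2.cvtColor(top,cv2.COLOR_BGR2HSV))
c=blob((V>150)&(S<40),(265,140),500).reshape(-1,2); P=plane(ct,c,.006)[:,:2]; print("plate top",cv2.minAreaRect((P*1e3).astype(np.float32)))
q=P-(.5616,-.0336); 
for th in [8.2]:
    u=np.radians(th); x=q@(np.cos(u),np.sin(u)); y=q@(-np.sin(u),np.cos(u))
    for s in (1,-1):
        k=(s*y>.04)&(x>-.05)&(x<.05+.12); print("edge fit",s,th+np.degrees(np.arctan(np.polyfit(x[k],y[k],1)[0])),np.polyval(np.polyfit(x[k],y[k],1),0))
E
```

```text
disc scene [ 0.55734794 -0.03373219]
plate scene ((632.4711303710938, -23.782608032226562), (266.1481628417969, 96.66342163085938), 7.852691173553467)
tray scene ((509.7227783203125, 371.1799621582031), (147.26153564453125, 146.96446228027344), 17.06606674194336)
plate top ((635.802978515625, -23.35356903076172), (268.4281005859375, 97.99977111816406), 8.070487022399902)
edge fit 1 7.709166370037032 0.04746768366009717
edge fit -1 8.257182303001464 -0.048160344077530774
```

```bash
python3 - <<'E'
from h import *
th=8.0; D=(.560,-.0338); Z=.0793+.090
Q=lambda blk: quat(np.radians(blk+90))
s=ctrl.read_state(); p=s["tool_pos"]
ctrl.line_to((p[0],p[1],.21),max_speed=.15)
ctrl.move_ptp((*D,.21),Q(th-90)); print(hold(ctrl.read_state()))
ctrl.line_to((*D,Z),max_speed=.1); print(hold(ctrl.read_state()))
def shot(n): cv2.imwrite(f"pics/{n}.png",ctrl.snapshot("scene")[:,:,::-1])
ctrl.sleep(1.2); shot("am")
for base,n in ((th-90,"gr"),(th,"br")):
    for k in range(1,5):
        ctrl.move_ptp((*D,Z),Q(base+22.5*k))
    ctrl.sleep(1.2); s=ctrl.read_state(); print(hold(s),s["ee_rot"],Q(base+90)); shot(n)
print(ctrl.read_state()["q"].round(2))
c=[cv2.resize(cv2.imread(f"pics/{n}.png")[185:305,210:320],(265,290),interpolation=cv2.INTER_CUBIC) for n in("am","gr","br")]
cv2.imwrite("pics/m3.png",np.hstack(c))
E
```

```text
[ 7.17500e+00  5.59700e-01 -3.44000e-02  2.09500e-01  2.16100e-01
 -8.14600e-01 -1.57960e+00  1.94000e-02  4.21458e+01]
[ 7.73330e+00  5.60100e-01 -3.42000e-02  1.69300e-01  9.84000e-02
  5.36100e-01 -1.12130e+00  1.97000e-02  4.21497e+01]
[ 1.17167e+01  5.60000e-01 -3.38000e-02  1.69300e-01  4.91000e-02
  6.60000e-01 -1.58130e+00  1.97000e-02  4.21706e+01] [2.35755610e-05 6.56075293e-01 7.54695441e-01 2.39850311e-05] [0.         0.65605903 0.75470958 0.        ]
[ 1.45500e+01  5.60000e-01 -3.38000e-02  1.69300e-01 -1.94100e-01
  4.82500e-01 -1.56620e+00  1.94000e-02  4.21717e+01] [-2.30768085e-06 -6.97530249e-02  9.97564291e-01 -1.87936309e-06] [ 0.         -0.06975647  0.99756405  0.        ]
[ 0.55  0.67 -0.9   2.02  0.73  0.81  0.93]
```

View pics/m3.png

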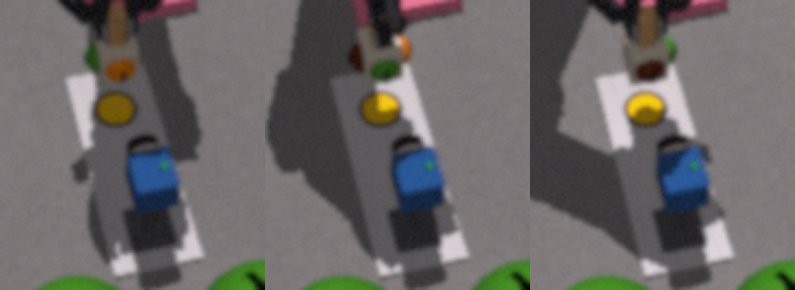

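The three panels show amber, then green, then brown facing the lens, with the block upright above the disc. Now placing it in the black tray.

```bash
python3 - <<'E'
from h import *
T=(.506,.372); q=quat(np.radians(17+90)); Z0=.0793+.005
s=ctrl.read_state(); p=s["tool_pos"]
ctrl.line_to((p[0],p[1],.22),max_speed=.15)
ctrl.move_ptp((*T,.22),q)
ctrl.line_to((*T,Z0+.012),max_speed=.12); ctrl.sleep(.3)
f0=ctrl.read_state()["ft_force"][2]; z=Z0+.005; print(hold(ctrl.read_state()))
while z>Z0-.004:
    ctrl.line_to((*T,z),max_speed=.02); f=ctrl.read_state()["ft_force"][2]
    if f-f0>1.2: break
    z-=.001
ctrl.sleep(.3); print(z,hold(ctrl.read_state()))
ctrl.set_gripper(.05); ctrl.sleep(.2); print(hold(ctrl.read_state()))
ctrl.line_to((*T,.2),max_speed=.1)
ctrl.move_ptp((.45,.15,.3),q); s=ctrl.read_state(); print(hold(s))
a=ctrl.snapshot("top")[:,:,::-1]; b=ctrl.snapshot("scene")[:,:,::-1]
a=cv2.resize(a,(400,300)); cv2.imwrite("pics/m4.png",np.hstack([a,cv2.resize(b[150:255,320:460],(400,300))]))
E
```

```text
[ 1.81583e+01  5.06200e-01  3.72100e-01  9.67000e-02 -7.17100e-01
  5.11100e-01 -1.95830e+00  1.93000e-02  4.21628e+01]
0.0843 [ 2.02083e+01  5.06100e-01  3.72100e-01  8.44000e-02 -6.34500e-01
 -7.59000e-02 -4.20000e-03  1.96000e-02  4.22006e+01]
[20.8083  0.506   0.372   0.0843  0.2387 -0.0729 -0.3274  0.05    0.    ]
[ 2.3100e+01  4.5050e-01  1.5090e-01  2.9990e-01 -2.2400e-02 -6.4000e-02
  1.0274e+00  4.9700e-02  0.0000e+00]
```

View pics/m4.png

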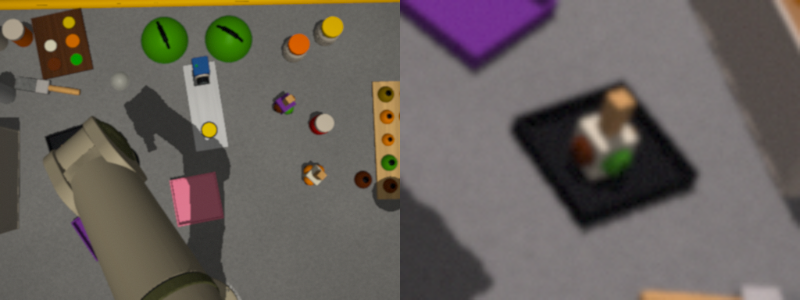

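The block stands upright in the black tray, the gripper is clear, and the amber block at (314,174) has not moved. Handing in.

```bash
python3 -c "
from rig import ctrl
print(ctrl.close_job())"
```

```text
the job is handed in; nothing more can be done
None
```

The job is handed in at about 23 s: the eye block showed amber, green, then brown to the lens over the yellow disc, and now stands upright in the black tray, released, with the all-amber block left where it was.

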